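# True up a leaning upright with a square

## Robot

A 7-joint arm with a two-finger parallel gripper is mounted at the origin on a cart in front of the work surface, level with it; the furniture and walls round the work are solid. World frame = base frame: x ahead of the robot, y to its left, z up, the work surface at z = 0. Lengths are in m, angles in rad, forces in N, time in s.
With the tool pointing down it reaches from about 0.35 to 0.9 m from the base axis. Payload 8.1 kg.
Tool frame: the origin (TCP) lies at the very end of the fingers, on their centre line; the grasp point (between the pads) lies 19 mm behind it (grasp_offset is the distance from the TCP to the grasp point, in m); z points along the fingers, y is the line along which they close (so a half turn about z gives the same grasp; the last joint's range is limited). The gripper opens to 92 mm and grips with 3 to 60 N. Pads are 19 mm wide; open, the fingers measure 130 mm over their backs; the gripper's body (75 mm by 190 mm) begins 47 mm behind the grasp point.
Start: joints at [-1.434, 0.434, 0.025, 1.573, -0.012, 1.134, -0.075], TCP at [0.148, 0.607, 0.227] pointing down, gripper open.
Joint ranges: [-2.62, 2.62], [-0.44, 2.09], [-1.27, 1.32], [0.08, 2.57], [-1.32, 4.46], [0.12, 2], [-2.74, 2.74]. Speed limits (rad/s): [2.22, 2.22, 3.01, 3.01, 3.14, 3.14, 3.14].

## Interface

Orientations are given as a rotation vector (axis times angle).
In Python, from cell import observe, get_image, camera_params, sign_off, silhouettes, grasp_offset gives the robot as it stands. The module is installed in compiled form; this text tells all that it offers.
- The arm moves only by the tool jog_arm, never from a script. Its argument "motion" is a list that holds one entry, the list of rows, each a list of 7 numbers: the shift along the tool's x, y, z in m, then the turn, a rotation vector about the tool's x, y, z in rad, then the closure, from -1 (fully open) to 1 (shut), so that 0 is half open. In form: [[[dx, dy, dz, wx, wy, wz, hand], ...]]. A call has 1 to 10 rows; each row is the pose to reach, as a shift and turn from the pose commanded when the call began, along the tool's axes at that moment; what a row does not reach only later rows make up. A row lasts 1/12 s, in which the tool goes at most 41.7 mm and 7.16 degrees, less where a joint would pass 70% of its speed; a pose out of reach is approached as far as the arm can. A call with a gripper value outside its range is refused whole. The fingers move at their own pace and stop on an object; "force" is the grip in N (left out, the last holds). Time passes only in rows, so rows that repeat a pose let the fingers close. It gives the time, the measured TCP pose, the force, the opening and the grip force at its end, in the units of the state.
- observe(): the state, without advancing time (a new reading comes with each control period).
- get_image(name): name is "scene" or "top" or "wrist"; returns the picture (384x512x3 uint8, red, green, blue); there is no depth.
- camera_params(name): a dict with "vertical_fov" (degrees; the focal length in pixels is half the picture's height over the tangent of half this angle, whatever the lens; pixels are square), "cx", "cy" (the principal point, pixels), "T" (4x4, takes a point from camera to world coordinates). Camera axes: x right, y down, z forward; pixel columns grow to the right and rows downward; lengths in m; the calibration is good to about 2 mm. A picture is of the moment at which its call begins: read the wrist's pose just before it. camera_params takes no time and is no camera call; for the wrist camera it gives the pose at the moment of the call.
- sign_off(): hands the job in; it is judged then, once.
Trained networks look in the newest picture that a camera, given by its name, has taken for a name from the list of things; names that differ only in an ending like _2 or _b are one class to them, and where a whole thing is asked for, a point or a joint stands for the part that bears it (a point fixed in the world has none). Each returns a list of dicts, best first, with "p" (0 to 1); they miss things now and then, are a little off and sometimes report something else, mostly with a low value. They report only what shows in the picture. A call takes as long as a camera call. They do not tell look-alikes from the thing itself.
- silhouettes(query, camera): "mask" (384x512 bool, what is visible of it) and "pixel" ([column, row] in pixels, amid what is visible of it).
The state is a dict: "clock": time; "joints": joint angles; "dq": joint speeds; "joint_efforts": joint torques, N m; "position": TCP position; "ee_rot": TCP orientation; "force": force on the tool from outside, world axes, zero at the start; "ft_torque": the same for the moment, N m; "width": opening from 0.0 (shut) to 1.0 (fully open); "gripper_force": force on a finger pad.
Only numpy, scipy, OpenCV 4.12 (cv2) and the standard library are available. Lean on these libraries where they do the work, as an engineer would, in place of code of your own. Each camera call takes 0.05 s, during which the arm holds its last target. There are 200 camera calls.

## Task

Pull the metal L-shaped square up out of the slot of its wooden holder, set its long foot flat on the light wooden plate and press it into the corner under the leaning wooden upright, in the middle of the upright's width, until its underside bears on the plate and its back face bears flush on the upright, so that the upright, which springs back if let go, stands square. Finish while still gripping the square and pressing it into the corner, down and against the upright; do not let go. Leave the other things on the worktop alone.

Things in the scene. Friction and masses are not known exactly. Their poses are not given: they have to be found in the camera images.
- square_grip (a point): Grip point of the loose aluminium L-shaped square (0.15 kg, 10 mm thick along its y). Its upright leg is 40 mm wide (x) and 110 mm tall (z), its foot is 90 mm long and 28 mm high, pointing to its -x. The point lies in the middle of the thickness, 60 mm above the underside, 22 mm in from the back face (the back face looks to +x, 18 mm to the other edge of the leg). Axes: x towards the back face, y across the thickness (grip along y), z up.
- square_heel (a point): Outer corner of the same square, where the planes of its back face and underside meet, in the middle of its thickness (the real corner is relieved by 3 mm). Axes as square_grip.
- square: The square as a whole; origin and axes as square_heel.
- holder: Fixed dark wooden holder, foot 125 x 70 mm and 8 mm thick, a slotted block 111 x 31 mm on it up to 43 mm above the worktop. Slot 97 mm (along x) x 13 mm (y), 35 mm deep; the square stands in it, upright leg at the +x end, underside 8 mm above the worktop, so the square must rise 35 mm to be free. Origin: centre of the underside.
- board: Fixed cork board 200 x 110 x 6 mm on the worktop that carries the plate and the upright. Origin on the worktop, straight below point corner; x points from the plate's free part to the upright, y along the corner, z up.
- plate: Fixed light wooden plate 170 x 60 x 14 mm on the board, its top 20 mm above the worktop; it reaches 110 mm to -x of the corner. Origin: on its underside, below the corner. Axes as board.
- corner (a point): Middle of the corner line between plate top (20 mm above the worktop) and the front face of the upright; the pivot of the upright runs along this line (y). Axes as board: the square must come from -x, its heel here, its x along this x.
- stud (a joint): Lean of the wooden upright (24 mm thick, 46 mm wide, 90 mm tall, top 110 mm above the worktop) about the corner line, rad: 0 = square to the plate, positive = leaning to -x, over the plate (starts at 0.04 to 0.10). Stiff by friction (0.1 N m) and springy (2.5 N m/rad towards a lean of 0.08): it springs back over the plate unless it is held; range -0.12 to 0.14.
- stud_top (a point): Middle of the top edge of the upright's front face, 90 mm from the corner.
- tape_roll: Bystander: loose black roll of tape, 64 mm across, 19 mm high, origin under its centre.
- solder_reel: Bystander: loose reel of solder, 53 mm across, 37 mm high, origin under its centre.
There are look-alikes about, which are no part of the job. Of the things like the square, leave any that is turquoise; of the rest the smaller one is meant.

How it is judged:
By the outcome, as a careful person would: the job done as asked, in the order asked, and still so for the second after the job is handed in, while the arm keeps its last pose, push and grip.
It also fails if it takes over 40 s, if anything falls off the work surface, if the arm or the gripper's body presses on something with over 40 N, if the wrist force passes 120 N, or if a joint passes its speed limit or range.

## Working session

There is one attempt and no reset: what is moved stays moved. The work goes in short steps, Python scripts to look and compute and a tool call to move; the robot and the scene stay as the last step left them, time stands still between calls to the robot, and variables do not carry over. Pictures are saved under pics/ and viewed, at most 10 in all, crops included, and the job is handed in when it is done.

Besides the shell and the picture viewer there is one more tool, called after "Emit:" by a JSON object that holds its "api" and its "payload", one argument or row to a line. jog_arm: Moves the arm, as the interface text tells. Its arguments: {"type":"object","properties":{"motion":{"type":"array"},"force":{"type":"number"}},"required":["motion"]}

```bash
mkdir -p pics
cat > h.py <<'E'
import numpy as np, cv2
from cell import *
from scipy.spatial.transform import Rotation as R
def cam(n):
    p=camera_params(n); f=192/np.tan(np.radians(p["vertical_fov"])/2); return f,p["cx"],p["cy"],np.array(p["T"])
def ray(n,px,z,c=None):
    f,cx,cy,T=c or cam(n); d=T[:3,:3]@np.array([(px[0]-cx)/f,(px[1]-cy)/f,1]); o=T[:3,3]
    return o+d*(z-o[2])/d[2]
def proj(P,c):
    f,cx,cy,T=c; q=(np.asarray(P)-T[:3,3])@T[:3,:3]; return np.stack([f*q[...,0]/q[...,2]+cx,f*q[...,1]/q[...,2]+cy],-1)
def save(im,fn,s=1): cv2.imwrite('pics/'+fn,cv2.resize(im[:,:,::-1],None,fx=s,fy=s,interpolation=cv2.INTER_CUBIC))
E
python3 - <<'E'
from h import *
a=get_image("top");b=get_image("scene")
print(observe())
print(grasp_offset)
for n in("top","scene"): print(n,cam(n))
save(a,'top.png',1.5); save(b,'scene.png',1.5)
for q in("square","holder","plate","stud","tape_roll","solder_reel"):
  for n in("top","scene"):
    for r in silhouettes(q,n):
        if r["p"]>.2:print(q,n,round(r["p"],2),r["pixel"],r["mask"].sum(),ray(n,r["pixel"],0.03).round(3))
E
```

```text
{'clock': 0.1, 'joints': array([-1.43358531,  0.43510742,  0.02500591,  1.57397967, -0.0115826 ,
        1.13400813, -0.07510716]), 'dq': array([ 0.00018757, -0.0031414 ,  0.00071077, -0.00284735,  0.00096845,
        0.00019675,  0.00125953]), 'joint_efforts': array([ 3.28752976e-03, -6.69126463e+01,  9.88246724e-01, -3.15145254e+01,
       -6.04552729e-02,  3.73573322e-02,  5.81107020e-05]), 'position': array([0.14841808, 0.6066637 , 0.22606257]), 'ee_rot': array([-3.75944164e-01, -3.11900666e+00,  2.13306071e-03]), 'force': array([0.00320082, 0.35035293, 0.07427205]), 'ft_torque': array([ 0.0314984 ,  0.02917161, -0.00148171]), 'gripper_force': 0.0, 'width': 0.9970232702420594}
0.0188
top (np.float64(470.87247400602104), 250.35043692218417, 191.80774247844667, array([[-0.00995075, -0.98583846,  0.16740227,  0.33861107],
       [-0.99984002,  0.00732089, -0.01631962, -0.04989046],
       [ 0.01486297, -0.16753789, -0.98575359,  1.3488392 ],
       [ 0.        ,  0.        ,  0.        ,  1.        ]]))
scene (np.float64(397.69885762363555), 250.010805521492, 190.01809404548692, arr
[... 715 characters left out ...]
e 0.69 [275.1, 249.6] 893 [ 0.539 -0.222  0.03 ]
holder scene 0.4 [303.4, 197.0] 314 [ 0.734 -0.138  0.03 ]
plate top 0.95 [150.4, 209.8] 1113 [0.513 0.21  0.03 ]
plate scene 0.71 [175.3, 173.5] 716 [0.505 0.201 0.03 ]
stud top 0.72 [151.3, 189.2] 214 [0.572 0.209 0.03 ]
stud scene 0.59 [186.4, 155.3] 240 [0.582 0.251 0.03 ]
tape_roll top 0.86 [266.6, 127.2] 343 [ 0.753 -0.121  0.03 ]
tape_roll scene 0.54 [305.5, 192.5] 303 [ 0.752 -0.129  0.03 ]
solder_reel top 0.67 [150.5, 187.5] 201 [0.577 0.211 0.03 ]
solder_reel top 0.56 [337.8, 151.5] 307 [ 0.679 -0.326  0.03 ]
solder_reel scene 0.8 [343.1, 246.5] 402 [ 0.681 -0.332  0.03 ]
solder_reel scene 0.62 [182.3, 171.5] 1618 [0.527 0.194 0.03 ]
```

View pics/top.png

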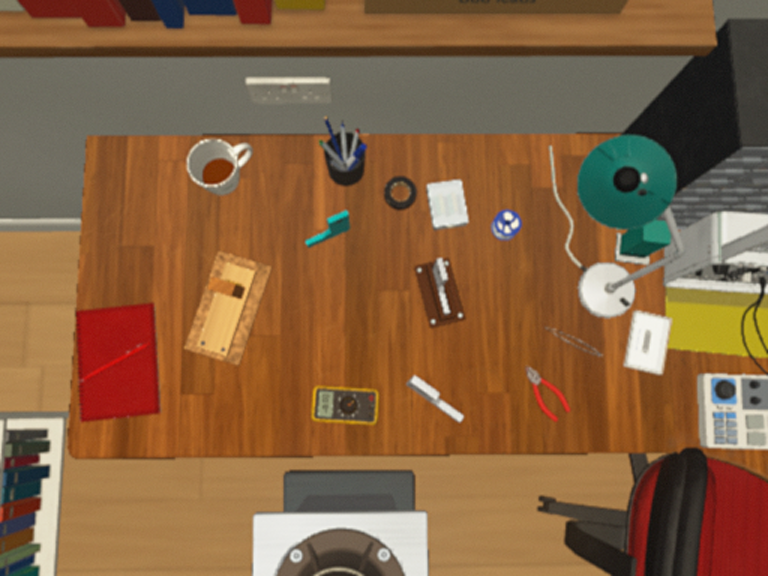

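View pics/scene.png

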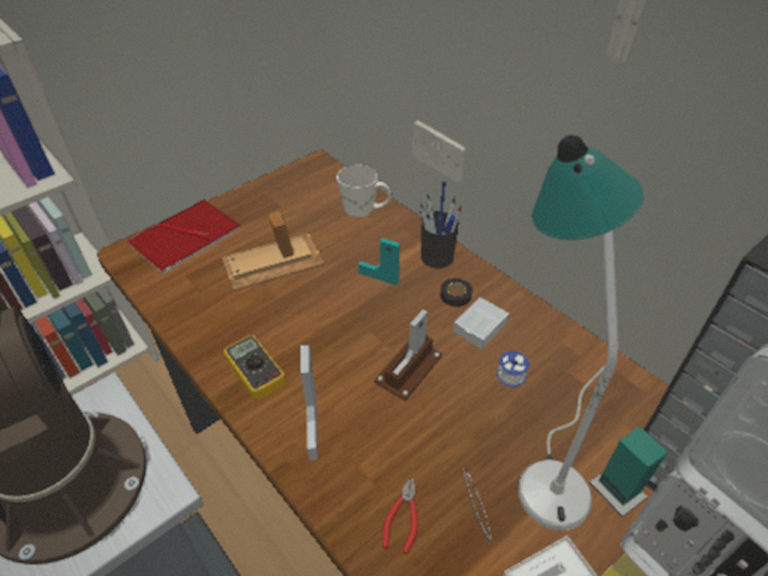

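Run:
```python
from h import *
a=get_image("top");b=get_image("scene")
save(b[190:320,170:330],'crop.png',4)
def rect(q,z,pick):
    r=min([r for r in silhouettes(q,"top")],key=lambda r:np.hypot(*(np.array(r["pixel"])-pick)))
    ys,xs=np.nonzero(r["mask"]); c=cam("top")
    P=np.array([ray("top",(x,y),z,c)[:2] for x,y in zip(xs,ys)])
    (cx,cy),wh,ang=cv2.minAreaRect((P*1000).astype(np.float32)); print(q,round(cx),round(cy),np.round(wh),round(ang,1))
rect("holder",0.008,(292,200));rect("plate",0.02,(150,210));rect("board",0.006,(152,207));rect("square",0.0,(286,264));rect("square",0.08,(295,188))
# leg extents in scene
for r in silhouettes("square","scene"):
    ys,xs=np.nonzero(r["mask"]);print(r["pixel"],cv2.minAreaRect(np.stack([xs,ys],1).astype(np.float32)))
```

```text
holder 557 -196 [125.  71.] 13.6Traceback (most recent call last):
  File "<stdin>", line 9, in <module>
  File "<stdin>", line 5, in rect
ValueError: min() iterable argument is empty
```

View pics/crop.png

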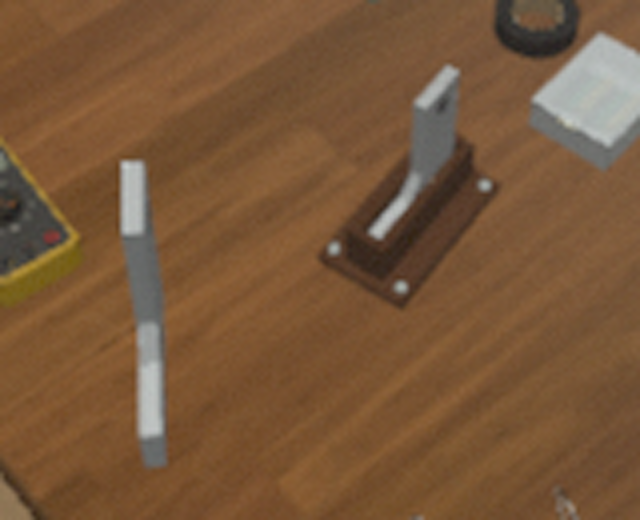

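```bash
cat >> h.py <<'E'
def go(pos,yaw=None,Rt=None):
    """tool-frame move to TCP pos with tool down, tool y along +-(-sin yaw, cos yaw)"""
    s=observe(); Rc=R.from_rotvec(s["ee_rot"]); d=Rc.inv().apply(np.array(pos)-s["position"])
    best=None
    for k in(0,np.pi):
        w=(Rc.inv()*R.from_euler('z',yaw+k)*R.from_euler('x',np.pi)).as_rotvec()
        if best is None or np.linalg.norm(w)<np.linalg.norm(best): best=w
    print("move",d.round(4),best.round(4),"t",s["clock"],"pos",s["position"].round(4),"F",s["force"].round(1))
def rect(q,z,pick,camn="top",off=0):
    rs=silhouettes(q,camn)
    if not rs: print(q,"none");return
    r=min(rs,key=lambda r:np.hypot(*(np.array(r["pixel"])-pick)))
    ys,xs=np.nonzero(r["mask"]); c=cam(camn)
    P=np.array([ray(camn,(x,y),z,c)[:2] for x,y in zip(xs,ys)])
    (cx,cy),wh,ang=cv2.minAreaRect((P*1000).astype(np.float32)); print(q,round(r["p"],2),round(cx,1),round(cy,1),np.round(wh),round(ang,1))
E
python3 - <<'E'
from h import *
get_image("top")
rect("plate",0.02,(150,210));rect("board",0.006,(152,207));rect("stud",.11,(150,190))
print(R.from_rotvec(observe()["ee_rot"]).as_matrix().round(3))
go((.56,-.19,.25),np.radians(13.6))
E
```

```text
plate 0.95 528.0 210.8 [ 63. 167.] 73.9
board 0.86 532.1 210.8 [111. 201.] 72.1
stud 0.48 553.2 194.0 [67. 27.] 71.1
[[-0.971  0.238  0.   ]
 [ 0.238  0.971  0.   ]
 [-0.     0.    -1.   ]]
move [-0.5891 -0.6765 -0.0233] [ 0.      0.     -0.4773] t 1.1 pos [0.1485 0.6071 0.2267] F [ 1.1 -0.1  0.9]
```

Emit:
{"api": "jog_arm", "payload": {
  "motion": [
    [[-0.26,-0.3,-0.02,0,0,-0.24,-1],[-0.26,-0.3,-0.02,0,0,-0.24,-1],[-0.26,-0.3,-0.02,0,0,-0.24,-1],[-0.26,-0.3,-0.02,0,0,-0.24,-1],[-0.26,-0.3,-0.02,0,0,-0.24,-1],[-0.26,-0.3,-0.02,0,0,-0.24,-1],[-0.26,-0.3,-0.02,0,0,-0.24,-1],[-0.26,-0.3,-0.02,0,0,-0.24,-1],[-0.26,-0.3,-0.02,0,0,-0.24,-1],[-0.26,-0.3,-0.02,0,0,-0.24,-1]]
  ]
}}

```text
clock: 1.93
position: [0.3315, 0.2496, 0.2472]
ee_rot: [0.006, 3.141, -0.0]
force: [1.1, 0.7, 0.2]
width: 1.0
gripper_force: 0.0
```

Run:
```python
from h import *
print(observe()["joints"].round(2))
go((.56,-.19,.25),np.radians(13.6))
```

```text
[-0.92  0.06  0.15  2.03 -0.01  1.05  0.81]
move [-0.2303 -0.4387 -0.0025] [-0.0003  0.0008 -0.2413] t 1.9333 pos [0.3315 0.2496 0.2472] F [1.1 0.7 0.2]
```

Emit:
{"api": "jog_arm", "payload": {
  "motion": [
    [[-0.23,-0.439,0,0,0,-0.24,-1],[-0.23,-0.439,0,0,0,-0.24,-1],[-0.23,-0.439,0,0,0,-0.24,-1],[-0.23,-0.439,0,0,0,-0.24,-1],[-0.23,-0.439,0,0,0,-0.24,-1],[-0.23,-0.439,0,0,0,-0.24,-1],[-0.23,-0.439,0,0,0,-0.24,-1],[-0.23,-0.439,0,0,0,-0.24,-1],[-0.23,-0.439,0,0,0,-0.24,-1],[-0.23,-0.439,0,0,0,-0.24,-1]]
  ]
}}

```text
clock: 2.77
position: [0.5166, -0.103, 0.247]
ee_rot: [-0.377, 3.118, 0.0]
force: [0.3, 0.5, 0.0]
width: 1.0
gripper_force: 0.0
```

Run:
```python
from h import *
print(observe()["joints"].round(2))
go((.56,-.19,.25),np.radians(13.6))
```

```text
[-0.31  0.27  0.51  1.81 -0.15  1.1   2.07]
move [-0.0214 -0.0948 -0.0029] [-0.      0.0009  0.0032] t 2.7667 pos [ 0.5166 -0.103   0.247 ] F [0.3 0.5 0. ]
```

Emit:
{"api": "jog_arm", "payload": {
  "motion": [
    [[-0.02,-0.095,0,0,0,0,-1],[-0.02,-0.095,0,0,0,0,-1],[-0.02,-0.095,0,0,0,0,-1],[-0.02,-0.095,0,0,0,0,-1],[-0.02,-0.095,0,0,0,0,-1]]
  ]
}}

```text
clock: 3.18
position: [0.5578, -0.1891, 0.2463]
ee_rot: [0.373, -3.119, -0.0]
force: [0.0, 1.5, 0.1]
width: 1.001
gripper_force: 0.0
```

Run:
```python
from h import *
print(observe()["joints"].round(2))
a=get_image("wrist");save(a,'w1.png',1.5);c=cam("wrist");print(c[3].round(3))
for q in("square","holder"):
  for r in silhouettes(q,"wrist"): print(q,r["p"],r["pixel"],r["mask"].sum())
rect("holder",.008,(256,192),"wrist"); rect("square",.11,(256,192),"wrist")
go((.581,-.19,.25),np.radians(13.6))
```

```text
[-0.15  0.38  0.54  1.67 -0.21  1.15  2.25]
[[-0.237  0.94   0.246  0.493]
 [ 0.972  0.229  0.061 -0.203]
 [ 0.001  0.253 -0.967  0.404]
 [ 0.     0.     0.     1.   ]]
square 0.8 [341.6, 10.3] 1894
square 0.69 [250.7, 186.3] 951
square 0.56 [357.4, 298.8] 115
holder 0.63 [256.3, 163.8] 4547
holder 0.63 562.0 -188.4 [130.  70.] 13.8
square 0.69 558.4 -189.2 [98. 10.] 12.9
move [-0.0217 -0.0085 -0.0031] [0.0008 0.0005 0.0049] t 3.4333 pos [ 0.5579 -0.1869  0.2469] F [0.2 0.5 0.7]
```

View pics/w1.png

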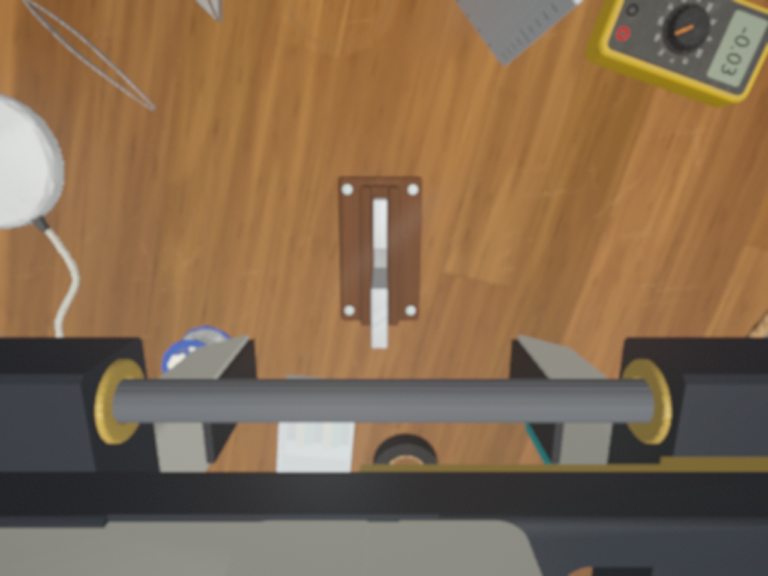

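Run:
```python
from h import *
P=[observe()["position"]];
for i in range(4):
    c=cam("wrist"); get_image("wrist"); P.append(observe()["position"])
    print(ray("wrist",(253.3,193.3),.118,c).round(4),ray("wrist",(253,232),.118,c).round(4),ray("wrist",(253.3,132.7),.036,c).round(4))
print(np.round(P,4))
ct=cam("top")
print(R.from_rotvec(observe()["ee_rot"]).as_matrix().round(3))
```

```text
[ 0.5654 -0.1856  0.118 ] [ 0.6035 -0.1766  0.118 ] [ 0.5155 -0.1982  0.036 ]
[ 0.5655 -0.1859  0.118 ] [ 0.6035 -0.1769  0.118 ] [ 0.5156 -0.1984  0.036 ]
[ 0.5655 -0.1862  0.118 ] [ 0.6036 -0.1772  0.118 ] [ 0.5156 -0.1987  0.036 ]
[ 0.5655 -0.1864  0.118 ] [ 0.6036 -0.1775  0.118 ] [ 0.5156 -0.199   0.036 ]
[[ 0.5579 -0.1869  0.2469]
 [ 0.5579 -0.1872  0.247 ]
 [ 0.558  -0.1875  0.247 ]
 [ 0.558  -0.1877  0.247 ]
 [ 0.558  -0.1879  0.2469]]
[[-0.971 -0.239  0.   ]
 [-0.239  0.971  0.   ]
 [-0.     0.    -1.   ]]
```

Run:
```python
from h import *
go((.5822,-.1825,.155),np.radians(13.4))
```

```text
move [-0.0248 -0.0005  0.0919] [0.0002 0.0004 0.0072] t 3.6333 pos [ 0.558  -0.1879  0.2469] F [ 0.3 -0.5 -1.4]
```

Emit:
{"api": "jog_arm", "payload": {
  "motion": [
    [[-0.025,0,0.03,0,0,0.007,-1],[-0.025,0,0.06,0,0,0.007,-1],[-0.025,0,0.09,0,0,0.007,-1],[-0.025,0,0.09,0,0,0.007,-1],[-0.025,0,0.09,0,0,0.007,-1],[-0.025,0,0.09,0,0,0.007,-1]]
  ]
}}

```text
clock: 4.13
position: [0.5829, -0.1831, 0.1584]
ee_rot: [-0.365, 3.119, -0.001]
force: [-0.2, 0.5, 0.8]
width: 0.998
gripper_force: 0.0
```

Run:
```python
from h import *
a=get_image("wrist");save(a,'w2.png',1.2)
go((.5822,-.1825,.058),np.radians(13.4))
```

```text
move [0.0011 0.0012 0.1009] [-0.0014  0.0026 -0.0011] t 4.1833 pos [ 0.5833 -0.1833  0.1589] F [-0.2  0.5  0.2]
```

View pics/w2.png

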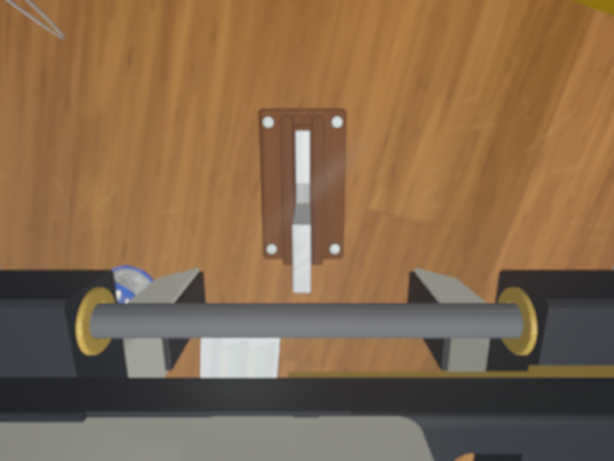

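Emit:
{"api": "jog_arm", "payload": {
  "motion": [
    [[0.001,0.001,0.035,0,0,0,-1],[0.001,0.001,0.07,0,0,0,-1],[0.001,0.001,0.1,0,0,0,-1],[0.001,0.001,0.1,0,0,0,-1],[0.001,0.001,0.1,0,0,0,-1]]
  ]
}}

```text
clock: 4.6
position: [0.5812, -0.1821, 0.0576]
ee_rot: [0.365, -3.12, -0.0]
force: [0.3, -0.1, 0.7]
width: 0.996
gripper_force: 0.0
```

Run:
```python
from h import *
go((.5822,-.1825,.058),np.radians(13.4))
```

```text
move [-0.0009 -0.0006 -0.0004] [ 0.0002 -0.0003 -0.001 ] t 4.6 pos [ 0.5812 -0.1821  0.0576] F [ 0.3 -0.1  0.7]
```

Emit:
{"api": "jog_arm", "payload": {
  "motion": [
    [[0,0,0,0,0,0,1],[0,0,0,0,0,0,1],[0,0,0,0,0,0,1],[0,0,0,0,0,0,1],[0,0,0,0,0,0,1],[0,0,0,0,0,0,1],[0,0,0,0,0,0,1],[0,0,0,0,0,0,1]]
  ],
  "force": 50
}}

```text
clock: 5.27
position: [0.581, -0.1819, 0.0568]
ee_rot: [-0.365, 3.12, 0.0]
force: [0.0, -0.5, -1.3]
width: 0.471
gripper_force: 0.0
```

Emit:
{"api": "jog_arm", "payload": {
  "motion": [
    [[0,0,0,0,0,0,1],[0,0,0,0,0,0,1],[0,0,0,0,0,0,1],[0,0,0,0,0,0,1],[0,0,0,0,0,0,1],[0,0,0,0,0,0,1],[0,0,0,0,0,0,1],[0,0,0,0,0,0,1],[0,0,0,0,0,0,1]]
  ]
}}

```text
clock: 6.02
position: [0.5814, -0.1848, 0.0569]
ee_rot: [-0.363, 3.119, -0.006]
force: [1.4, -7.4, -3.7]
width: 0.109
gripper_force: 49.9
```

Emit:
{"api": "jog_arm", "payload": {
  "motion": [
    [[0,-0.002,-0.005,0,0,0,1],[0,-0.003,-0.02,0,0,0,1],[0,-0.003,-0.04,0,0,0,1],[0,-0.003,-0.06,0,0,0,1],[0,-0.003,-0.09,0,0,0,1],[0,-0.003,-0.11,0,0,0,1],[0,-0.003,-0.11,0,0,0,1],[0,-0.003,-0.11,0,0,0,1]]
  ]
}}

```text
clock: 6.68
position: [0.5822, -0.1848, 0.1675]
ee_rot: [-0.365, 3.118, -0.0]
force: [-1.2, 1.0, -1.9]
width: 0.109
gripper_force: 50.0
```

Run:
```python
from h import *
s=observe();print(s["width"],s["gripper_force"])
a=get_image("scene");b=get_image("wrist");save(np.hstack([a[120:300,190:370],b[60:300,150:390][::1,::1][:180,:]][:1]+[b[100:280,150:390]]),'lift.png',1.8)
c=cam("top"); get_image("top")
for q,z in(("plate",.02),("board",.006)): rect(q,z,(150,208))
print(cam("wrist")[3].round(3))
```

```text
0.10862915822356686 49.95518088340759
plate 0.74 528.7 211.4 [ 67. 172.] 71.6
board 0.9 532.7 210.4 [111. 200.] 72.8
[[-0.23   0.942  0.244  0.517]
 [ 0.973  0.222  0.059 -0.199]
 [ 0.001  0.251 -0.968  0.323]
 [ 0.     0.     0.     1.   ]]
```

View pics/lift.png

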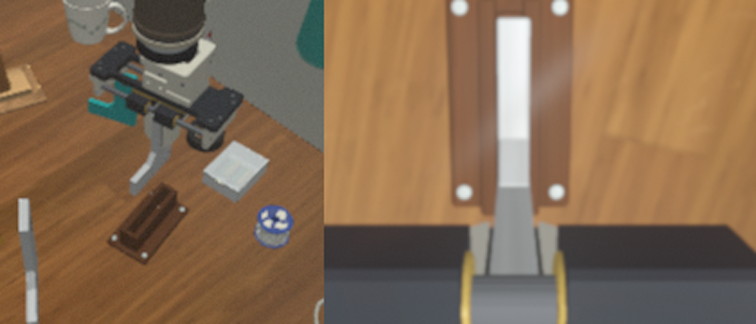

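Run:
```python
from h import *
go((.495,.222,.17),np.radians(-17.6))
```

```text
move [-0.0103  0.4153 -0.0042] [ 5.000e-04 -2.400e-03  5.404e-01] t 6.9333 pos [ 0.5809 -0.1844  0.1654] F [ 0. -0. -2.]
```

Emit:
{"api": "jog_arm", "payload": {
  "motion": [
    [[-0.01,0.415,-0.004,0,0,0.54,1],[-0.01,0.415,-0.004,0,0,0.54,1],[-0.01,0.415,-0.004,0,0,0.54,1],[-0.01,0.415,-0.004,0,0,0.54,1],[-0.01,0.415,-0.004,0,0,0.54,1],[-0.01,0.415,-0.004,0,0,0.54,1],[-0.01,0.415,-0.004,0,0,0.54,1],[-0.01,0.415,-0.004,0,0,0.54,1],[-0.01,0.415,-0.004,0,0,0.54,1],[-0.01,0.415,-0.004,0,0,0.54,1]]
  ]
}}

```text
clock: 7.77
position: [0.4944, 0.2231, 0.1702]
ee_rot: [-0.48, -3.104, 0.001]
force: [0.2, -1.2, -1.9]
width: 0.102
gripper_force: 50.0
```

Emit:
{"api": "jog_arm", "payload": {
  "motion": [
    [[0,0,0,0,0,0,1],[0,0,0,0,0,0,1],[0,0,0,0,0,0,1]]
  ]
}}

```text
clock: 8.02
position: [0.4954, 0.2207, 0.1701]
ee_rot: [-0.479, -3.104, 0.002]
force: [0.2, -0.2, -1.2]
width: 0.108
gripper_force: 50.0
```

Run:
```python
from h import *
s=observe();print(s["joints"].round(2))
go((.495,.222,.17),np.radians(-17.6))
a=get_image("wrist");c=cam("wrist");save(a,'w3.png',1.5)
np.savez('w3.npz',T=c[3])
rect("plate",.02,(256,150),"wrist");rect("board",.006,(256,150),"wrist")
```

```text
[-0.98  0.4   0.62  1.88 -0.28  0.95  1.04]
move [0.0007 0.0011 0.0001] [-0.0015 -0.0002  0.0008] t 8.0167 pos [0.4954 0.2207 0.1701] F [ 0.2 -0.2 -1.2]
plate 0.72 494.5 226.3 [60. 97.] 71.6
board 0.61 492.3 226.7 [111. 112.] 71.5
```

View pics/w3.png

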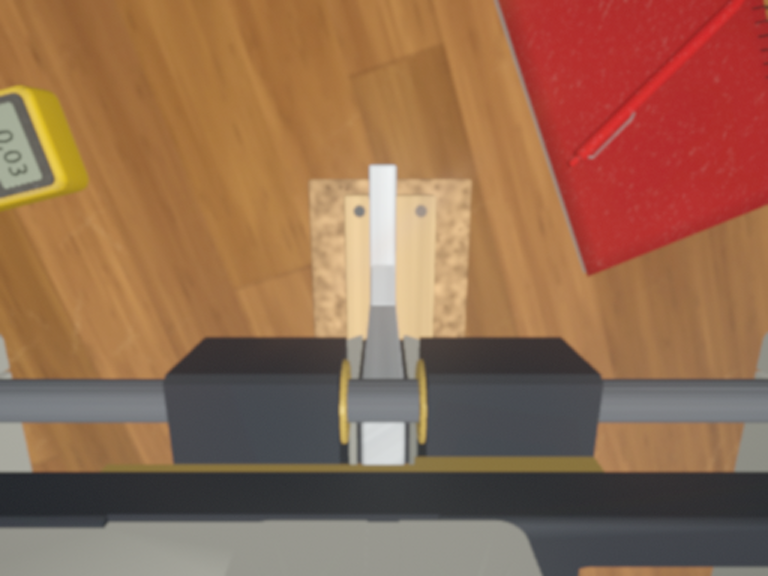

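Run:
```python
from h import *
c=cam("wrist")
g=lambda u,v,z: ray("wrist",(u/1.5,v/1.5),z,c)
zf=.1701-.049+.028
s=observe(); Rt=R.from_rotvec(s["ee_rot"]).as_matrix(); p=s["position"]
f=lambda P:(Rt.T@(P-p)).round(4)
print("tool frame: foot",f(g(382.5,166,zf)),f(g(382.5,264,zf)))
for n,q in dict(plateL1=(346,200),plateR1=(435.5,200),plateL2=(349,325),plateR2=(432.5,325),end=(391,196)).items(): print(n,f(g(*q,.02)))
for n,q in dict(bL1=(310,182),bR1=(471,182),bL2=(316,330),bR2=(466,330),bend=(391,181)).items(): print(n,f(g(*q,.006)))
```

```text
tool frame: foot [0.0682 0.0019 0.0215] [0.0313 0.0018 0.0215]
plateL1 [ 0.0478 -0.0218  0.1506]
plateR1 [0.0477 0.0361 0.1506]
plateL2 [-0.0374 -0.0215  0.1506]
plateR2 [-0.0374  0.0364  0.1506]
end [0.0503 0.0073 0.1506]
bL1 [ 0.0588 -0.0467  0.1646]
bR1 [0.0587 0.0611 0.1646]
bL2 [-0.0459 -0.0466  0.1646]
bR2 [-0.046   0.0624  0.1646]
bend [0.0594 0.0075 0.1646]
```

Emit:
{"api": "jog_arm", "payload": {
  "motion": [
    [[0,0.0055,0.02,0,0,0,1],[0,0.0055,0.05,0,0,0,1],[0,0.0055,0.075,0,0,0,1],[0,0.0055,0.09,0,0,0,1],[0,0.0055,0.096,0,0,0,1],[0,0.0055,0.096,0,0,0,1],[0,0.0055,0.096,0,0,0,1]]
  ]
}}

```text
clock: 8.75
position: [0.498, 0.2258, 0.0753]
ee_rot: [0.482, 3.104, 0.0]
force: [-1.2, 0.1, -0.5]
width: 0.106
gripper_force: 50.0
```

Emit:
{"api": "jog_arm", "payload": {
  "motion": [
    [[0,0,0.003,0,0,0,1],[0,0,0.006,0,0,0,1],[0,0,0.008,0,0,0,1],[0,0,0.008,0,0,0,1]]
  ]
}}

```text
clock: 9.08
position: [0.4981, 0.2267, 0.0683]
ee_rot: [0.48, 3.103, 0.003]
force: [-2.7, -0.9, 13.7]
width: 0.103
gripper_force: 50.0
```

Run:
```python
from h import *
s=observe();print(s["position"],s["force"],s["ft_torque"])
go((.495,.222,.17),np.radians(-17.6))
a=get_image("wrist");b=get_image("scene");save(np.hstack([a[80:300,140:370],b[90:310,80:310]]),'w4.png',1.7)
rect("plate",.02,(256,150),"wrist")
```

```text
[0.49811333 0.22671519 0.06828648] [-2.7221823  -0.9069769  13.69083457] [-0.49231939  0.8545193   0.04644901]
move [ 0.0014 -0.0052 -0.1017] [0.002  0.0009 0.0001] t 9.0833 pos [0.4981 0.2267 0.0683] F [-2.7 -0.9 13.7]
plate 0.59 476.9 232.8 [60. 62.] 72.3
```

View pics/w4.png

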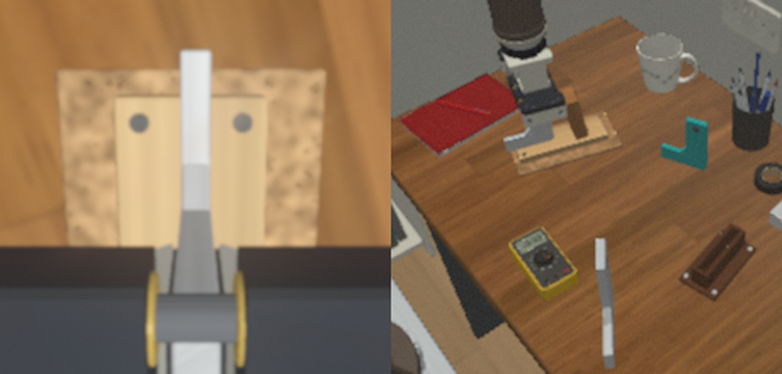

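Emit:
{"api": "jog_arm", "payload": {
  "motion": [
    [[0,-0.001,-0.003,0,0,0,1],[-0.008,-0.001,-0.003,0,0,0,1],[-0.016,-0.001,-0.003,0,0,0,1],[-0.024,-0.001,-0.003,0,0,0,1],[-0.028,-0.001,-0.003,0,0,0,1],[-0.028,-0.001,-0.003,0,0,0,1]]
  ]
}}

```text
clock: 9.73
position: [0.5251, 0.2163, 0.0696]
ee_rot: [0.482, 3.103, -0.0]
force: [0.2, -1.5, -1.7]
width: 0.108
gripper_force: 50.0
```

Run:
```python
from h import *
s=observe();Rt=R.from_rotvec(s["ee_rot"]).as_matrix()
print("tool F",Rt.T@s["force"],"T",Rt.T@s["ft_torque"],"moved",Rt.T@(s["position"]-[0.49811333,0.22671519,0.06828648]), s["position"])
go((.495,.222,.17),np.radians(-17.6))
```

```text
tool F [-0.61281619 -1.40349111  1.69546916] T [ 0.02639992 -0.003051   -0.00479632] moved [-0.02890488 -0.00175347 -0.00131296] [0.52512256 0.21627534 0.06962881]
move [ 0.0303 -0.0037 -0.1004] [-0.0002  0.001  -0.0011] t 9.7333 pos [0.5251 0.2163 0.0696] F [ 0.2 -1.5 -1.7]
```

Emit:
{"api": "jog_arm", "payload": {
  "motion": [
    [[0,0,0.002,0,0,0,1],[-0.002,0,0.003,0,0,0,1],[-0.004,0,0.003,0,0,0,1],[-0.006,0,0.003,0,0,0,1],[-0.006,0,0.003,0,0,0,1],[-0.006,0,0.003,0,0,0,1]]
  ]
}}

```text
clock: 10.23
position: [0.5262, 0.2162, 0.0681]
ee_rot: [-0.478, -3.099, -0.002]
force: [-16.6, -0.2, 32.0]
width: 0.109
gripper_force: 50.0
```

```bash
cat >> h.py <<'E'
def st():
    s=observe();Rt=R.from_rotvec(s["ee_rot"]).as_matrix()
    print("t",s["clock"],"tool F",(Rt.T@s["force"]).round(2),"T",(Rt.T@s["ft_torque"]).round(3),"moved",(Rt.T@(s["position"]-[0.49811333,0.22671519,0.06828648])).round(4),"tilt",(R.from_matrix(Rt).as_matrix()[:,2]).round(4), s["position"].round(4))
E
python3 -c "from h import *;st()"
```

```text
t 10.2333 tool F [ 15.97  -5.14 -31.92] T [1.526 3.912 0.043] moved [-0.03   -0.0016 -0.    ] tilt [-0.0058  0.0022 -1.    ] [0.5262 0.2162 0.0681]
```

Emit:
{"api": "jog_arm", "payload": {
  "motion": [
    [[0,0,-0.002,0,0,0,1],[0,0,-0.002,0,0,0,1],[0,0,-0.002,0,0,0,1],[0,0,-0.002,0,0,0,1]]
  ]
}}

```text
clock: 10.57
position: [0.5291, 0.2155, 0.0684]
ee_rot: [-0.48, -3.104, 0.0]
force: [-2.3, 0.5, -0.5]
width: 0.106
gripper_force: 50.0
```

Run:
```python
from h import *
st()
a=get_image("scene");b=get_image("top");st()
save(np.hstack([a[80:230,110:260],b[140:290,80:230]]),'w5.png',2.6)
```

```text
t 10.5667 tool F [ 2.36 -0.27  0.52] T [-0.087  0.355  0.024] moved [-0.0329 -0.0014 -0.0001] tilt [-5.e-04 -0.e+00 -1.e+00] [0.5291 0.2155 0.0684]
t 10.6667 tool F [2.04 0.05 1.02] T [-0.051  0.356  0.036] moved [-0.033  -0.0014 -0.0001] tilt [-5.e-04 -1.e-04 -1.e+00] [0.5292 0.2155 0.0684]
```

View pics/w5.png

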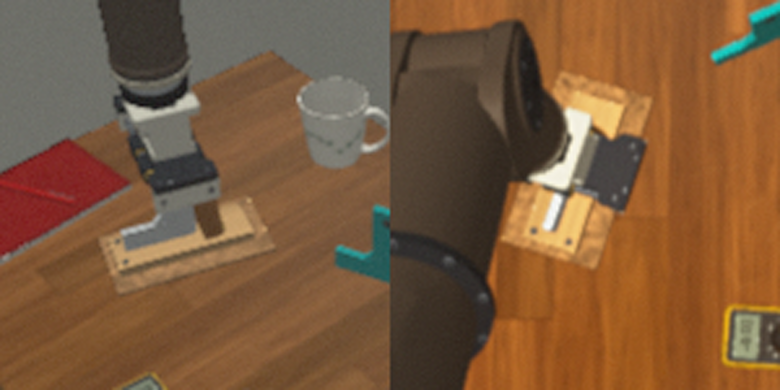

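Emit:
{"api": "jog_arm", "payload": {
  "motion": [
    [[-0.001,0,0,0,0,0,1],[-0.002,0,0,0,0,0,1],[-0.003,0,0,0,0,0,1],[-0.004,0,0,0,0,0,1],[-0.004,0,0,0,0,0,1]]
  ]
}}

```text
clock: 11.08
position: [0.5332, 0.2141, 0.0685]
ee_rot: [-0.48, -3.104, 0.0]
force: [-2.5, 2.0, -2.1]
width: 0.104
gripper_force: 50.0
```

```bash
python3 -c "from h import *;st()"
```

```text
t 11.0833 tool F [3.04 1.15 2.14] T [-0.196  0.471  0.032] moved [-0.0372 -0.0014 -0.0003] tilt [-3.e-04 -0.e+00 -1.e+00] [0.5332 0.2141 0.0685]
```

Emit:
{"api": "jog_arm", "payload": {
  "motion": [
    [[-0.001,0,0,0,0,0,1],[-0.002,0,0,0,0,0,1],[-0.003,0,0,0,0,0,1],[-0.003,0,0,0,0,0,1],[-0.003,0,0,0,0,0,1]]
  ]
}}

```text
clock: 11.5
position: [0.5343, 0.2138, 0.0686]
ee_rot: [-0.479, -3.101, -0.0]
force: [-8.3, 3.5, 4.5]
width: 0.103
gripper_force: 50.0
```

```bash
python3 -c "from h import *;st()"
```

```text
t 11.5 tool F [ 8.98  0.79 -4.5 ] T [-0.141  2.018  0.024] moved [-0.0384 -0.0014 -0.0004] tilt [-3.3e-03  6.0e-04 -1.0e+00] [0.5343 0.2138 0.0686]
```

Emit:
{"api": "jog_arm", "payload": {
  "motion": [
    [[-0.001,0,0.0005,0,-0.002,0,1],[-0.001,0,0.001,0,-0.005,0,1],[-0.001,0,0.001,0,-0.005,0,1],[-0.001,0,0.001,0,-0.005,0,1]]
  ],
  "force": 60
}}

```text
clock: 11.83
position: [0.5343, 0.2138, 0.0682]
ee_rot: [-0.479, -3.105, -0.0]
force: [-14.0, 3.0, 15.3]
width: 0.101
gripper_force: 60.0
```

Run:
```python
from h import *
st()
c=cam("wrist");a=get_image("wrist");b=get_image("scene")
st()
save(np.hstack([cv2.resize(a[60:300,140:370],None,fx=1.5,fy=1.5),cv2.resize(b[110:190,140:217],None,fx=4.5,fy=4.5,interpolation=cv2.INTER_CUBIC)]),'w6.png',1.1)
```

```text
t 11.8333 tool F [ 14.3   -1.32 -15.31] T [0.365 3.39  0.005] moved [-0.0384 -0.0014  0.    ] tilt [-1.e-04  0.e+00 -1.e+00] [0.5343 0.2138 0.0682]
t 11.9333 tool F [ 13.6   -1.89 -15.86] T [ 3.950e-01  3.467e+00 -2.000e-03] moved [-0.0384 -0.0014  0.0001] tilt [-2.e-04 -0.e+00 -1.e+00] [0.5343 0.2138 0.0682]
```

View pics/w6.png

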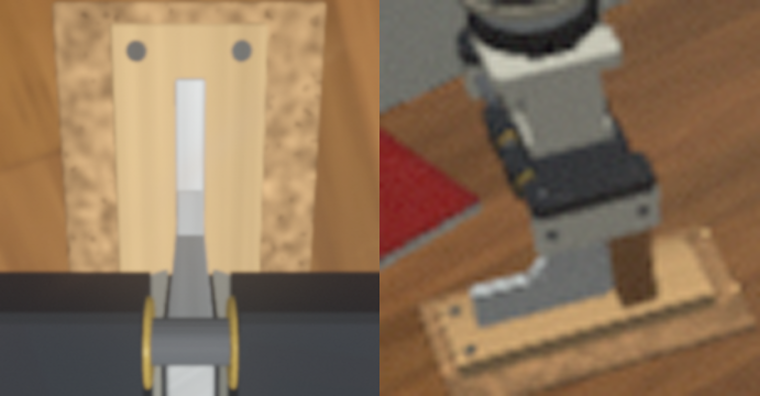

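Run:
```python
from h import *
c=cam("wrist");s=observe();Rt=R.from_rotvec(s["ee_rot"]).as_matrix()
g=lambda u,v,z:(Rt.T@(ray("wrist",(140+u/1.65,60+v/1.65),z,c)-s["position"])).round(4)
print("foot tip",g(190,79,.048),"foot/leg base",g(190,190,.048),"plate end",g(190,25,.02),"plate L/R far",g(112,30,.02),g(268,30,.02),"near",g(119,260,.02),g(264,260,.02))
```

```text
foot tip [0.0696 0.0019 0.0202] foot/leg base [0.032  0.0019 0.0202] plate end [0.0896 0.002  0.0482] plate L/R far [ 0.0878 -0.0274  0.0482] [0.0877 0.0313 0.0482] near [-0.0034 -0.028   0.0482] [-0.0035  0.0331  0.0482]
```

Emit:
{"api": "jog_arm", "payload": {
  "motion": [
    [[0,0,0,0,0,0,1],[0,0,0,0,0,0,1],[0,0,0,0,0,0,1],[0,0,0,0,0,0,1],[0,0,0,0,0,0,1],[0,0,0,0,0,0,1]]
  ]
}}

```text
clock: 12.43
position: [0.5343, 0.2138, 0.0682]
ee_rot: [-0.479, -3.105, 0.0]
force: [-14.1, 2.4, 15.7]
width: 0.106
gripper_force: 60.0
```

```bash
python3 -c "
from h import *;st();print(sign_off())"
```

```text
t 12.4333 tool F [ 14.2   -1.96 -15.71] T [ 3.770e-01  3.464e+00 -3.000e-03] moved [-0.0384 -0.0014  0.    ] tilt [-2.e-04  0.e+00 -1.e+00] [0.5343 0.2138 0.0682]
the job is handed in; nothing more can be done
None
```

The square is out of its holder and pressed into the corner, centred on the upright's width, and I signed off at 12.4 s with it still gripped at 60 N and pushed about 16 N down and 14 N against the upright; the close-up put it fully home, but I judged the flush fit from tool tilt and forces because the gripper hid the upright's face.

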